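# Turn the parts carousel to the heatsink

## Task

Bring the square finned heatsink to the front of the parts carousel: with a fingertip gently push the upright studs near the disc's rim to turn the disc until the heatsink stands centred in line with the arrow-shaped pointer on the carousel's foot, and leave it there at rest. Only push the studs or the rim: do not push, lift or knock the heatsink or the other parts standing in the sockets, and leave the loose things on the bench around the carousel where they are.

Things in the scene. Friction and masses are not known exactly. Their poses are not given: they have to be found in the camera images.
- foot: Fixed steel foot of the parts carousel. Origin on the bench (z = 0) on the turning axis, z up. Its -x axis points from the axis to the pointer (the carousel's front, roughly on the robot's side): a dark steel arrow lying on the bench, aimed at the axis, tip 152 mm and far end 226 mm from the axis, 48 mm wide, top 18 mm above the bench, lower than the disc.
- front_mark (a point): Imaginary fixed point in line with the pointer: 72 mm from the turning axis towards the pointer, at the height of the disc's top face (32 mm above the bench). The heatsink must end above it.
- turntable: Turning grey plastic disc, 260 mm across, underside 16 mm, top face 32 mm above the bench; origin on the axis at the underside, z up. Five upright black studs for pushing, 14 mm in diameter, 24 mm tall (tops 56 mm above the bench), stand 118 mm from the axis at 36, 108, 180, 252 and 324 degrees from its x axis, counter-clockwise seen from above.
- hub_top (a point): Top of the flat steel cap at the disc's middle, 28 mm across, 36 mm above the bench. Five sockets (rings 6 mm tall, 51 mm outside) lie 72 mm from the axis at 0, 72, 144, 216, 288 degrees from the disc's x axis. Parts in them stay within 94 mm of the axis and 74 mm above the bench. The disc turns either way without end, about 1 N at a stud moves it, and it stays where left.
- heatsink_mid (a point): The heatsink: the only square part on the carousel, aluminium with five upright parallel fins, 28 x 28 mm, 36 mm tall, loose in one of the sockets (any, any yaw). Point at its centre, 18 mm above its underside, which rests on the disc. It can shift about 3 mm in its socket.
- capacitor_mid (a point): Round plain aluminium can capacitor, 35 mm across, 40 mm tall, in another socket; point at its centre, half-way up.
- toroid_mid (a point): Round copper ring coil lying flat, 40 mm across, 18 mm hole, 16 mm tall, in another socket; point at its centre.
- spool_mid (a point): Round grey spool with two flanges, 40 mm across, 28 mm tall, in another socket; point at its centre.
- potknob_mid (a point): Round steel potentiometer, 40 mm across, 14 mm tall body with a thin upright shaft, 34 mm tall in all, in another socket; point on its axis, 17 mm up.
- screwdriver: Loose screwdriver, 170 mm long, lying on the bench left of the carousel (+y side), along its own x; not to be disturbed.
- flux: Loose small bottle, 36 mm across, 75 mm tall, standing beside the carousel, far left as the robot sees it; origin at the centre of its underside; not to be disturbed.
- meter: Loose hand multimeter lying on the bench right of the carousel (-y side), 150 x 78 mm, about 46 mm tall; origin at the centre of its underside; not to be disturbed.
- board: Loose small circuit board, 70 x 50 mm, about 14 mm tall, lying beside the carousel, far right as the robot sees it; origin at the centre of its underside; not to be disturbed.
Things that resemble listed ones, but are neither listed nor needed, are in the scene too. What is shaped like the part that bears heatsink_mid but orange or yellow is not meant.

How it is judged (in metres and radians):
At the end, for the whole second after the job is handed in: The heatsink stands upright in its socket, its centre within 10 mm (horizontally) of the point 72 mm from the axis in front of the pointer, and the disc is at rest (under 0.05 rad/s) (horizontal distance between heatsink_mid and front_mark below 0.01 m and height (world z) of heatsink_mid between 0.046 and 0.056 m and angle between heatsink_mid's own z axis and vertical below 0.15 rad and angular speed of turntable below 0.05 rad/s); the robot touches nothing.
It fails at once if a part is lifted, tipped or knocked out of its socket (height (world z) of heatsink_mid above 0.058 m or angle between any of heatsink_mid, capacitor_mid, toroid_mid, spool_mid, potknob_mid's own z axis and vertical above 0.35 rad or horizontal distance between any of heatsink_mid, capacitor_mid, toroid_mid, spool_mid, potknob_mid and turntable above 0.082 m or horizontal distance between any of heatsink_mid, capacitor_mid, toroid_mid, spool_mid, potknob_mid and turntable below 0.062 m or height (world z) of capacitor_mid above 0.06 m or height (world z) of toroid_mid above 0.048 m or height (world z) of spool_mid above 0.054 m or height (world z) of potknob_mid above 0.057 m).
It fails at once if the robot pushes a part in a socket itself (over 1.5 N) (contact force between any of the fingers, the arm and heatsink above 1.5 N or contact force between any of the fingers, the arm and capacitor above 1.5 N or contact force between any of the fingers, the arm and toroid above 1.5 N or contact force between any of the fingers, the arm and spool above 1.5 N or contact force between any of the fingers, the arm and potknob above 1.5 N).
It fails at once if a loose thing on the bench is shifted by more than 20 mm (distance of any of screwdriver, flux, meter, board from where it was at the start of the episode above 0.02 m).
It fails at once if the carousel is spun fast (over 2.5 rad/s) (angular speed of turntable above 2.5 rad/s).
It also fails if it takes over 51 s, if anything falls off the work surface, if the arm or the gripper's body presses on something with over 40 N, if the wrist force passes 120 N, or if a joint passes its speed limit or range.

## Robot

A 6-joint arm with a two-finger parallel gripper is mounted at the origin on the work surface. World frame = base frame: x ahead of the robot, y to its left, z up, the work surface at z = 0. Lengths are in mm, angles in rad, forces in N, time in s.
With the tool pointing down it reaches from about 275 to 1000 mm from the base axis. Payload 8.4 kg.
Tool frame: the origin (TCP) lies midway between the tips of the shut fingers; the grasp point (between the pads) lies bot.grasp_offset behind it (bot.grasp_offset is the distance from the TCP to the grasp point, in mm); z points along the fingers, y is the line along which they close (so a half turn about z gives the same grasp; the last joint's range is limited). The gripper opens to 85 mm and grips with 20 to 120 N. Pads are 22 mm wide; open, the fingers measure 114 mm over their backs; the gripper's body (76 mm by 85 mm) begins 54 mm behind the grasp point. The pads swing forward as they close: fully open they stand 13 mm farther back than shut.
Start: joints at [-1.118, 0.353, 1.633, -0, 1.155, -0.002], TCP at [274.551, -561.471, 231.281] pointing down, gripper open.
Joint ranges: [-2.63, 2.63], [-0.92, 2.1], [0.06, 2.66], [-1.3, 4.44], [0, 2.69], [-3.02, 3.02]. Speed limits (rad/s): [2.22, 2.22, 2.79, 3.14, 3.14, 3.14].

## Interface

Orientations are given as [roll, pitch, yaw] about the fixed x, y, z axes, in that order (R = Rz(yaw) Ry(pitch) Rx(roll)).
In Python, from workcell import bot gives the robot as it stands.
- The arm moves only by the tool arm_command, never from a script. Its arguments are lists of equal length, an entry for each row: "hand": the closure in counts, from 0 (fully open) to 255 (shut); "xyz": the shift along the tool's x, y, z in m, a list of three; "yaw": the turn about the tool's z in rad. A call has 1 to 5 rows; each row is the pose to reach, as a shift and turn from the pose commanded when the call began, along the tool's axes at that moment; what a row does not reach only later rows make up. A row lasts 1/12 s, in which the tool goes at most 41.7 mm and 7.16 degrees, less where a joint would pass 70% of its speed; a pose out of reach is approached as far as the arm can. A call with a gripper value outside its range is refused whole. The fingers move at their own pace and stop on an object; "squeeze" is the grip in N (left out, the last holds). Time passes only in rows, so rows that repeat a pose let the fingers close. It gives the time, the measured TCP pose, the force, the opening and the grip force at its end, in the units of the state.
- bot.observe(): the state, without advancing time (a new reading comes with each control period).
- bot.capture(name): name is "scene" or "top"; returns a dict with "img" (480x640x3 uint8, red, green, blue), "camera_matrix" (3x3 intrinsics, pixels), "origin" and "attitude" of the camera in the world. Camera axes: x right, y up, looking along -z (the intrinsics and any distortion apply to the point x, -y, -z); pixel columns grow to the right and rows downward; lengths in mm; the calibration is good to about 2 mm. A picture is of the moment at which its call begins. There is no depth.
- bot.finish_job(): hands the job in; it is judged then, once.
The state is a dict: "t": time; "joint_positions": joint angles; "joint_vel": joint speeds; "effort": joint torques, N m; "eef_pos": TCP position; "eef_rot": TCP orientation; "wrist_force": force on the tool from outside, world axes, zero at the start; "wrist_torque": the same for the moment, N m; "opening": finger opening in mm; "gripper_force": force on a finger pad.
Only numpy, scipy, OpenCV 4.12 (cv2) and the standard library are available. Lean on these libraries where they do the work, as an engineer would, in place of code of your own. Each camera call takes 0.05 s, during which the arm holds its last target. There are 200 camera calls.

## Working session

There is one attempt and no reset: what is moved stays moved. The work goes in short steps, Python scripts to look and compute and a tool call to move; the robot and the scene stay as the last step left them, time stands still between calls to the robot, and variables do not carry over. Pictures are saved under pics/ and viewed, at most 10 in all, crops included, and the job is handed in when it is done.

Besides the shell and the picture viewer there is one more tool, called as name(argument=value, ...), one argument or row to a line, values as JSON. arm_command: Moves the arm, as the interface text tells. Its arguments: {"type":"object","properties":{"hand":{"type":"array"},"xyz":{"type":"array"},"yaw":{"type":"array"},"squeeze":{"type":"number"}},"required":["hand","xyz","yaw"]}

```bash
mkdir -p pics; cat > h.py <<'E'
import numpy as np, cv2
from workcell import bot
def cap(n,f=None):
    c=bot.capture(n)
    if f: cv2.imwrite('pics/'+f,c['img'][:,:,::-1])
    return c
def Rm(c):
    A=np.array(c['attitude'],float)
    if A.shape==(3,3): return A
    if A.size==3:
        from scipy.spatial.transform import Rotation as R
        return R.from_euler('xyz',A).as_matrix()
    raise Exception(A)
def world(c,u,v,z):
    K=np.array(c['camera_matrix']); p=np.linalg.solve(K,[u,v,1.])
    d=Rm(c)@np.array([p[0],-p[1],-p[2]]); o=np.array(c['origin'],float)
    return o+d*(z-o[2])/d[2]
def pix(c,P):
    K=np.array(c['camera_matrix']); q=Rm(c).T@(np.array(P,float)-np.array(c['origin'],float))
    p=K@np.array([q[0],-q[1],-q[2]]); return p[:2]/p[2]
E
python3 - <<'E'
from h import *
for n in('scene','top'):
    c=cap(n,n+'0.png'); print({k:v for k,v in c.items() if k!='img'})
print(bot.observe())
E
```

```text
{'camera_matrix': array([[619.79097573,   0.        , 316.2256883 ],
       [  0.        , 619.79097573, 242.184454  ],
       [  0.        ,   0.        ,   1.        ]]), 'origin': array([1289.98845183, -185.53565376, 1140.93888757]), 'attitude': array([0.63507671, 0.00899122, 1.28947291])}
{'camera_matrix': array([[477.6179091 ,   0.        , 322.99315342],
       [  0.        , 477.6179091 , 239.61052988],
       [  0.        ,   0.        ,   1.        ]]), 'origin': array([387.30188919,  50.55484993, 894.46620241]), 'attitude': array([ 0.19738161, -0.01475262, -1.59954464])}
{'t': 0.1, 'joint_positions': array([-1.11839516e+00,  3.53595526e-01,  1.63405011e+00,  1.69828781e-05,
        1.15518031e+00, -2.39309809e-03]), 'joint_vel': array([-9.92681776e-04, -1.32211607e-03, -9.35332647e-04, -1.48400513e-04,
       -1.84137678e-04,  1.02432345e-05]), 'effort': array([-8.95110315e-04, -6.06359768e+01, -3.42820680e+01,  7.07282493e-05,
        4.02848455e-03,  1.69196369e-05]), 'eef_pos': array([ 274.37526148, -561.09126639,  230.63048525]), 'eef_rot': array([-3.14035940e+00, -1.84799611e-05,  4.54787390e-01]), 'wrist_force': array([-0.91692735,  0.01879991, -0.3946367 ]), 'wrist_torque': array([ 0.06086535, -0.03141166, -0.0082167 ]), 'gripper_force': 0.0, 'opening': 85.34013128383282}
```

View pics/top0.png

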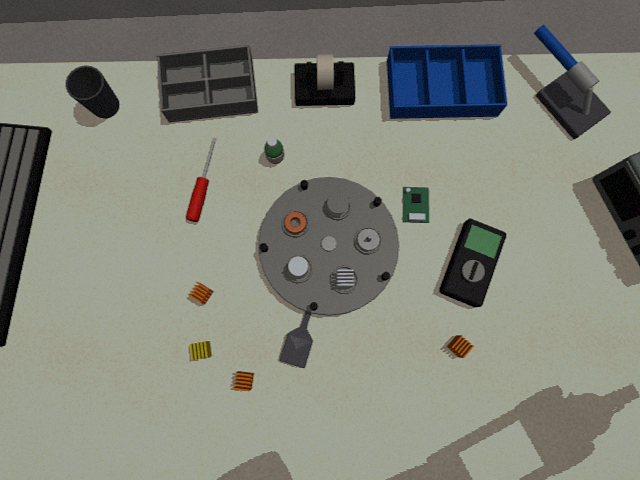

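View pics/scene0.png

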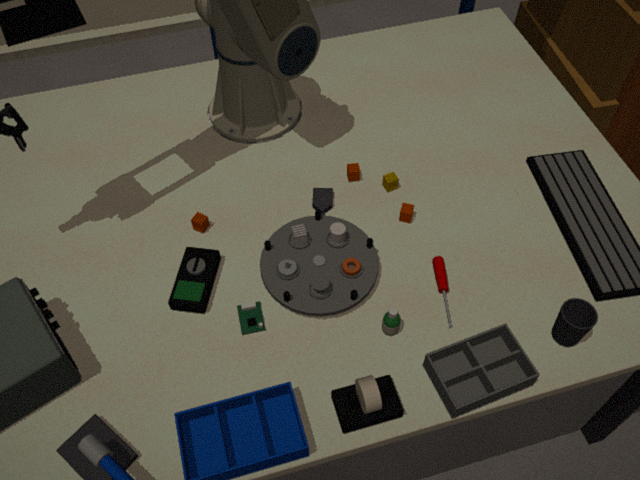

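The top view shows the disc around hub (329,243), with the heatsink (square, silver, finned) at (343,278). The pointer is at (296,345), with studs at (313,307), (386,276), (377,201), (304,184) and (263,247). Possible lookalikes are the orange blocks at (201,293), (243,381) and (460,346) and the yellow one at (200,351). All of these are on the bench and the wrong colour. I choose the grey one at (343,278).

```bash
python3 - <<'E'
from h import *
c=cap('top')
i=c['img'][160:380,230:430,::-1]
cv2.imwrite('pics/crop1.png',cv2.resize(np.ascontiguousarray(i),None,fx=2.7,fy=2.7,interpolation=cv2.INTER_CUBIC))
for n,u,v,z in [('hub',329,243,36),('s',313,306,56),('s',386,275.5,56),('s',377.5,201,56),('s',304.5,184,56),('s',263,247,56),('hs',344,275,68),('ptr far',283,361,18),('ptrfar2',304,367,18),('tip',308,312,18)]:
    print(n,world(c,u,v,z).round(1))
E
```

```text
hub [552.   22.1  36. ]
s [437.2  54.2  56. ]
s [487.  -76.1  56. ]
s [623.8 -68.   56. ]
s [659.3  64.3  56. ]
s [543.9 140.6  56. ]
hs [488.5  -1.1  68. ]
ptr far [343.9 110.1  18. ]
ptrfar2 [332.4  72.9  18. ]
tip [428.9  63.7  18. ]
```

View pics/crop1.png

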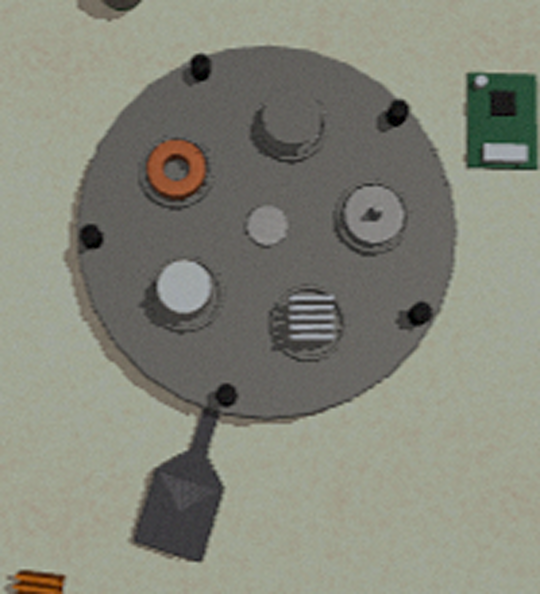

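The crop confirms that the square silver finned part on the disc is the heatsink. It is about 39° counter-clockwise of the pointer line, so the disc must turn clockwise. I will push the front stud towards +y.

```bash
cat >> h.py <<'E'
C=np.array([550.6,22.7])
def shift(goal,deg,o=None,step=None):
    o=o or bot.observe(); d=(np.array(goal,float)-o['eef_pos']); y=o['eef_rot'][2]
    ex=np.array([np.cos(y),np.sin(y)]); ey=np.array([np.sin(y),-np.cos(y)])
    dy=(y-np.radians(deg)+np.pi)%(2*np.pi)-np.pi
    print('t',o['t'],'pos',o['eef_pos'].round(1),'shift m',(np.array([d[:2]@ex,d[:2]@ey,-d[2]])/1000).round(4),'yaw',round(dy,3))
def ang(p): 
    d=np.array(p[:2])-C; return round(np.degrees(np.arctan2(d[1],d[0]))%360,1), round(np.hypot(*d),1)
def pol(th,r): return C+r*np.array([np.cos(np.radians(th)),np.sin(np.radians(th))])
E
python3 - <<'E'
from h import *
c=cap('top')
for u,v,z in [(292.8,364.2,18),(299.8,336.9,18),(313.7,306.2,56),(385.5,276.2,56),(377,201.5,56),(304,185,56),(263.7,247.5,56),(345.5,277,68)]: print(ang(world(c,u,v,z)))
print(bot.grasp_offset, pol(186,122))
shift([*pol(186,122),150],6)
E
```

```text
(np.float64(161.8), np.float64(224.0))
(np.float64(161.1), np.float64(175.0))
(np.float64(165.1), np.float64(117.8))
(np.float64(236.5), np.float64(117.4))
(np.float64(308.8), np.float64(115.2))
(np.float64(21.7), np.float64(115.0))
(np.float64(93.7), np.float64(116.9))
(np.float64(201.8), np.float64(70.8))
18.700000000000003 [429.26832877   9.94752748]
t 0.2 pos [ 274.4 -561.2  230.8] shift m [ 0.39   -0.4451  0.0808] yaw 0.35
```

arm_command(
  hand=[255, 255, 255, 255, 255],
  xyz=[
    [0.024, -0.028, 0.003],
    [0.048, -0.056, 0.006],
    [0.072, -0.084, 0.009],
    [0.096, -0.112, 0.012],
    [0.12, -0.14, 0.015],
  ],
  yaw=[0, 0, 0, 0, 0],
)

```text
t: 0.62
eef_pos: [320.8, -381.3, 216.0]
eef_rot: [-3.142, -0.0, 0.454]
wrist_force: [0.2, 0.7, -0.6]
opening: 25.2
gripper_force: 0.0
```

arm_command(
  hand=[255, 255, 255, 255, 255],
  xyz=[
    [0.024, -0.028, 0.003],
    [0.048, -0.056, 0.006],
    [0.072, -0.084, 0.009],
    [0.096, -0.112, 0.012],
    [0.12, -0.14, 0.015],
  ],
  yaw=[0, 0, 0, 0, 0],
)

```text
t: 1.03
eef_pos: [367.1, -202.8, 201.2]
eef_rot: [3.141, -0.0, 0.454]
wrist_force: [0.5, -0.6, 0.6]
opening: 0.3
gripper_force: 0.0
```

arm_command(
  hand=[255, 255, 255, 255, 255],
  xyz=[
    [0.024, -0.028, 0.003],
    [0.048, -0.056, 0.006],
    [0.072, -0.084, 0.009],
    [0.096, -0.112, 0.012],
    [0.12, -0.14, 0.015],
  ],
  yaw=[0.07, 0.14, 0.21, 0.28, 0.35],
)

```text
t: 1.45
eef_pos: [413.5, -24.2, 186.3]
eef_rot: [3.141, -0.001, 0.101]
wrist_force: [1.4, -0.4, 1.3]
opening: -0.2
gripper_force: 0.0
```

```bash
python3 - <<'E'
from h import *
c=cap('top','top1.png')
o=bot.observe();print(o['eef_rot'],o['opening'],o['wrist_force'])
shift([*pol(187,122),150],6); shift([*pol(187,122),42],6)
E
```

```text
[-3.13896516e+00 -1.44523705e-03  9.38469646e-02] 0.15024119559051086 [0.78235612 1.78972861 0.22924312]
t 1.5 pos [414.9 -19.3 186. ] shift m [ 0.0171 -0.0256  0.036 ] yaw -0.011
t 1.5 pos [414.9 -19.3 186. ] shift m [ 0.0171 -0.0256  0.144 ] yaw -0.011
```

arm_command(
  hand=[255, 255, 255, 255, 255],
  xyz=[
    [0.015, -0.022, 0.02],
    [0.015, -0.022, 0.055],
    [0.015, -0.022, 0.09],
    [0.015, -0.022, 0.12],
    [0.015, -0.022, 0.144],
  ],
  yaw=[0, 0, 0, 0, 0],
)

```text
t: 1.92
eef_pos: [425.2, -2.3, 40.4]
eef_rot: [-3.141, 0.001, 0.106]
wrist_force: [-0.2, -0.5, 0.1]
opening: -0.2
gripper_force: 0.0
```

```bash
python3 - <<'E'
from h import *
c=cap('scene'); c['img']
i=np.ascontiguousarray(c['img'][140:340,210:430,::-1])
cv2.imwrite('pics/crop2.png',cv2.resize(i,None,fx=3,fy=3,interpolation=cv2.INTER_CUBIC))
o=bot.observe();print(ang(o['eef_pos']),o['wrist_force'])
for th in (175,170,165,160,155,150,145,140,136): print(th,end=' ');shift([*pol(th,122),42],th-180,o)
E
```

```text
(np.float64(191.1), np.float64(129.9)) [-3.15096881  0.81071672 -3.47661058]
175 t 1.9667 pos [423.1  -2.4  37.4] shift m [ 0.0096 -0.0349 -0.0046] yaw 0.193
170 t 1.9667 pos [423.1  -2.4  37.4] shift m [ 0.0121 -0.0453 -0.0046] yaw 0.28
165 t 1.9667 pos [423.1  -2.4  37.4] shift m [ 0.0155 -0.0554 -0.0046] yaw 0.367
160 t 1.9667 pos [423.1  -2.4  37.4] shift m [ 0.0198 -0.0651 -0.0046] yaw 0.454
155 t 1.9667 pos [423.1  -2.4  37.4] shift m [ 0.0249 -0.0745 -0.0046] yaw 0.542
150 t 1.9667 pos [423.1  -2.4  37.4] shift m [ 0.0307 -0.0833 -0.0046] yaw 0.629
145 t 1.9667 pos [423.1  -2.4  37.4] shift m [ 0.0374 -0.0917 -0.0046] yaw 0.716
140 t 1.9667 pos [423.1  -2.4  37.4] shift m [ 0.0447 -0.0994 -0.0046] yaw 0.803
136 t 1.9667 pos [423.1  -2.4  37.4] shift m [ 0.051  -0.1051 -0.0046] yaw 0.873
```

View pics/crop2.png

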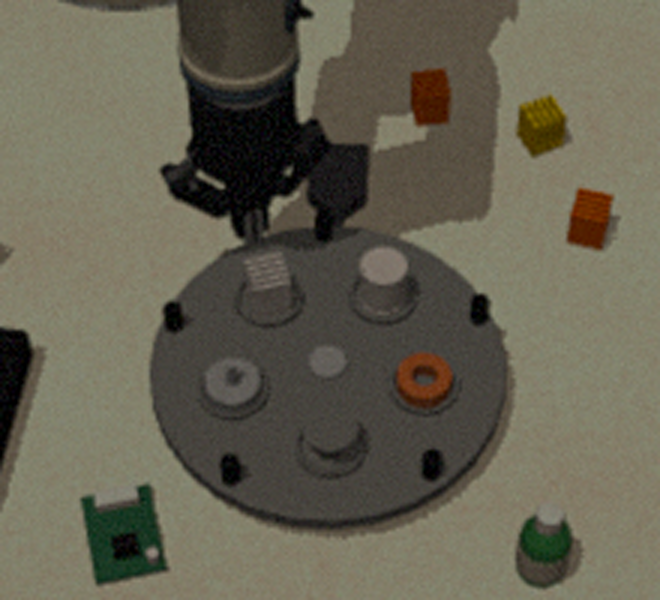

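The fingertip, at crop (250,235), stands right of the front stud at (323,225) as the robot sees it, and it is clear of the heatsink. Next I push along the arc.

arm_command(
  hand=[255, 255, 255, 255, 255],
  xyz=[
    [0.002, -0.007, -0.005],
    [0.004, -0.014, -0.005],
    [0.006, -0.021, -0.005],
    [0.008, -0.028, -0.005],
    [0.01, -0.035, -0.005],
  ],
  yaw=[0.04, 0.08, 0.12, 0.16, 0.19],
)

```text
t: 2.38
eef_pos: [432.8, 33.5, 48.2]
eef_rot: [-3.141, -0.001, -0.087]
wrist_force: [-0.1, -0.1, -0.1]
opening: 0.0
gripper_force: 0.2
```

```bash
cat >> h.py <<'E'
def studs(c):
    # dark blobs near predicted ring at z=56; best disc phase by matching darkness
    g=cv2.GaussianBlur(cv2.cvtColor(c['img'],cv2.COLOR_RGB2GRAY),(5,5),0).astype(float)
    best=[]
    for ph in np.arange(0,72,0.5):
        s=[]
        for k in range(5):
            vals=[]
            for z in (40,48,55):
                u,v=pix(c,[*pol(ph+72*k,118),z]); vals.append(g[int(round(v)),int(round(u))])
            s.append(np.mean(vals))
        best.append((np.sort(s)[1:4].sum() if 0 else sum(s),ph))
    return sorted(best)[:4]
E
python3 - <<'E'
from h import *
c=cap('top'); print(studs(c))
o=bot.observe();print(ang(o['eef_pos']),o['wrist_force'])
for th in (170,165,160,155,150): print(th,end=' ');shift([*pol(th,122),42],th-180,o)
E
```

```text
[(np.float64(319.0), np.float64(22.5)), (np.float64(322.6666666666667), np.float64(23.5)), (np.float64(324.6666666666667), np.float64(22.0)), (np.float64(324.6666666666667), np.float64(23.0))]
(np.float64(174.4), np.float64(118.1)) [ 0.45005531  0.27944602 -0.22839241]
170 t 2.4333 pos [433.1  34.3  48.2] shift m [-0.0035 -0.0094  0.0062] yaw 0.086
165 t 2.4333 pos [433.1  34.3  48.2] shift m [-0.0021 -0.0199  0.0062] yaw 0.173
160 t 2.4333 pos [433.1  34.3  48.2] shift m [ 0.0002 -0.0303  0.0062] yaw 0.26
155 t 2.4333 pos [433.1  34.3  48.2] shift m [ 0.0034 -0.0405  0.0062] yaw 0.347
150 t 2.4333 pos [433.1  34.3  48.2] shift m [ 0.0074 -0.0503  0.0062] yaw 0.435
```

arm_command(
  hand=[255, 255, 255, 255, 255],
  xyz=[
    [-0.002, -0.004, 0.004],
    [-0.003, -0.008, 0.005],
    [-0.002, -0.012, 0.005],
    [-0.002, -0.016, 0.005],
    [-0.002, -0.02, 0.005],
  ],
  yaw=[0.04, 0.07, 0.1, 0.14, 0.17],
)

```text
t: 2.85
eef_pos: [432.4, 53.2, 43.0]
eef_rot: [3.142, -0.0, -0.256]
wrist_force: [-0.2, -1.3, 0.4]
opening: 0.2
gripper_force: 0.6
```

```bash
python3 - <<'E'
from h import *
c=cap('top'); print(studs(c))
o=bot.observe();print(ang(o['eef_pos']),o['wrist_force'])
for th in (160,155,150,145,140): print(th,end=' ');shift([*pol(th,121),43],th-180,o)
E
```

```text
[(np.float64(297.6666666666667), np.float64(13.0)), (np.float64(298.3333333333333), np.float64(13.5)), (np.float64(309.0), np.float64(14.0)), (np.float64(314.6666666666667), np.float64(12.5))]
(np.float64(165.3), np.float64(122.0)) [0.02918692 0.34011966 0.13274848]
160 t 2.9 pos [432.6  53.7  43. ] shift m [ 0.0015 -0.0111  0.    ] yaw 0.091
155 t 2.9 pos [432.6  53.7  43. ] shift m [ 0.0029 -0.0216  0.    ] yaw 0.178
150 t 2.9 pos [432.6  53.7  43. ] shift m [ 0.0053 -0.0319  0.    ] yaw 0.266
145 t 2.9 pos [432.6  53.7  43. ] shift m [ 0.0085 -0.042   0.    ] yaw 0.353
140 t 2.9 pos [432.6  53.7  43. ] shift m [ 0.0126 -0.0517  0.    ] yaw 0.44
```

arm_command(
  hand=[255, 255, 255, 255, 255],
  xyz=[
    [0.001, -0.005, 0],
    [0.001, -0.01, 0],
    [0.002, -0.015, 0],
    [0.003, -0.02, 0],
    [0.004, -0.025, 0],
  ],
  yaw=[0.04, 0.08, 0.12, 0.16, 0.2],
)

```text
t: 3.32
eef_pos: [442.0, 76.3, 42.8]
eef_rot: [3.141, 0.0, -0.456]
wrist_force: [-1.7, -1.0, 0.3]
opening: -0.2
gripper_force: 0.6
```

arm_command(
  hand=[255, 255, 255, 255, 255],
  xyz=[
    [0.001, -0.005, 0],
    [0.001, -0.01, 0],
    [0.002, -0.015, 0],
    [0.003, -0.02, 0],
    [0.004, -0.024, 0],
  ],
  yaw=[0.04, 0.08, 0.12, 0.16, 0.2],
)

```text
t: 3.73
eef_pos: [456.3, 96.2, 42.8]
eef_rot: [3.141, 0.0, -0.656]
wrist_force: [-0.8, -0.4, -0.5]
opening: 0.1
gripper_force: 0.5
```

```bash
python3 - <<'E'
from h import *
c=cap('top','top3.png'); print(studs(c)); print(studs(cap('scene')))
o=bot.observe();print(ang(o['eef_pos']),o['wrist_force'])
for th in (140,138,136,134,132): print(th,end=' ');shift([*pol(th,121),43],th-180,o)
E
```

```text
[(np.float64(231.0), np.float64(61.0)), (np.float64(232.0), np.float64(60.5)), (np.float64(232.66666666666669), np.float64(61.5)), (np.float64(235.33333333333334), np.float64(59.5))]
[(np.float64(48.333333333333336), np.float64(59.0)), (np.float64(50.0), np.float64(58.5)), (np.float64(50.33333333333333), np.float64(59.5)), (np.float64(57.0), np.float64(60.0))]
(np.float64(141.8), np.float64(119.1)) [ 0.42962519 -0.27524996 -0.69903438]
140 t 3.8333 pos [457.   96.4  42.8] shift m [-0.0018 -0.0037 -0.0002] yaw 0.044
138 t 3.8333 pos [457.   96.4  42.8] shift m [-0.0015 -0.008  -0.0002] yaw 0.079
136 t 3.8333 pos [457.   96.4  42.8] shift m [-0.0011 -0.0122 -0.0002] yaw 0.114
134 t 3.8333 pos [457.   96.4  42.8] shift m [-0.0005 -0.0164 -0.0002] yaw 0.149
132 t 3.8333 pos [457.   96.4  42.8] shift m [ 0.0001 -0.0205 -0.0002] yaw 0.183
```

arm_command(
  hand=[255, 255, 255, 255, 255],
  xyz=[
    [0, -0.004, 0],
    [-0.001, -0.007, 0],
    [-0.001, -0.01, 0],
    [-0.001, -0.012, 0],
    [-0.001, -0.013, 0],
  ],
  yaw=[0.04, 0.07, 0.1, 0.11, 0.12],
)

```text
t: 4.25
eef_pos: [463.7, 107.1, 42.6]
eef_rot: [-3.141, -0.0, -0.774]
wrist_force: [-0.2, -0.4, 0.2]
opening: 0.1
gripper_force: 0.5
```

```bash
python3 - <<'E'
from h import *
c=cap('top'); print(studs(c)[:2]); s=cap('scene');print(studs(s)[:2])
i=np.ascontiguousarray(s['img'][140:340,210:430,::-1])
cv2.imwrite('pics/crop4.png',cv2.resize(i,None,fx=3,fy=3,interpolation=cv2.INTER_CUBIC))
o=bot.observe();print(ang(o['eef_pos']),o['eef_pos'],o['wrist_force'])
E
```

```text
[(np.float64(225.0), np.float64(55.0)), (np.float64(226.0), np.float64(54.0))]
[(np.float64(43.0), np.float64(53.5)), (np.float64(45.0), np.float64(54.0))]
(np.float64(135.8), np.float64(121.2)) [463.62312845 107.17811876  42.46551813] [ 0.32188565 -0.04996656 -0.06506936]
```

View pics/crop4.png

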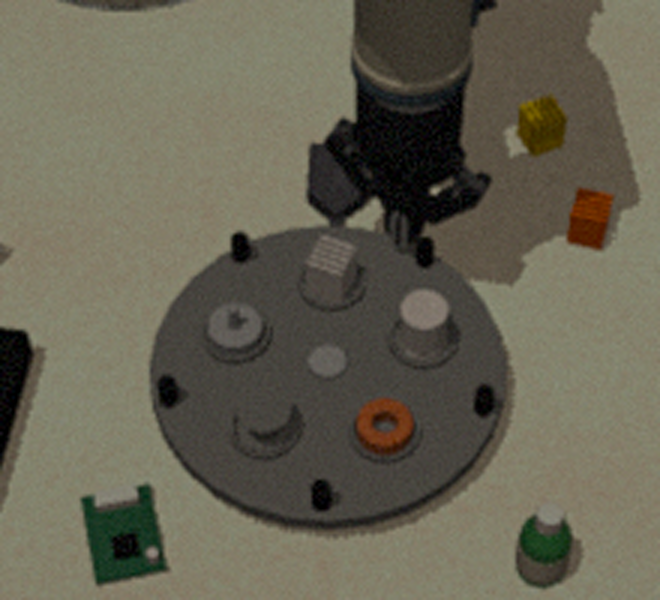

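The heatsink, at crop (331,270), is now in line with the pointer at (335,190). I back the finger off the stud, lift it and check once more.

arm_command(
  hand=[255, 255, 255, 255, 255],
  xyz=[
    [-0.001, 0.005, 0],
    [-0.003, 0.012, 0],
    [-0.004, 0.014, -0.03],
    [-0.004, 0.014, -0.065],
    [-0.004, 0.014, -0.1],
  ],
  yaw=[0, 0, 0, 0, 0],
)

```text
t: 4.77
eef_pos: [448.9, 99.4, 142.6]
eef_rot: [3.139, 0.002, -0.775]
wrist_force: [0.7, -0.4, 0.3]
opening: 0.1
gripper_force: 0.0
```

arm_command(
  hand=[255, 255, 255, 255, 255],
  xyz=[
    [-0.02, 0.02, -0.01],
    [-0.04, 0.04, -0.02],
    [-0.06, 0.06, -0.03],
    [-0.07, 0.08, -0.03],
    [-0.07, 0.1, -0.03],
  ],
  yaw=[0, 0, 0, 0, 0],
)

```text
t: 5.18
eef_pos: [328.1, 77.6, 172.3]
eef_rot: [-3.141, 0.0, -0.773]
wrist_force: [-0.8, -0.6, -0.4]
opening: 0.0
gripper_force: 0.0
```

```bash
python3 - <<'E'
from h import *
c=cap('top'); print(studs(c)[:2]); s=cap('scene');print(studs(s)[:2])
i=np.ascontiguousarray(s['img'][140:340,210:430,::-1])
cv2.imwrite('pics/crop5.png',cv2.resize(i,None,fx=3,fy=3,interpolation=cv2.INTER_CUBIC))
for r,z in((72,68),(200,18)):print((pix(s,[*pol(161.5,r),z])-[210,140])*3)
E
```

```text
[(np.float64(104.33333333333333), np.float64(55.0)), (np.float64(108.66666666666667), np.float64(54.5))]
[(np.float64(45.00000000000001), np.float64(53.5)), (np.float64(46.0), np.float64(54.0))]
[328.79768537 252.24427268]
[335.25817802 164.27823895]
```

View pics/crop5.png

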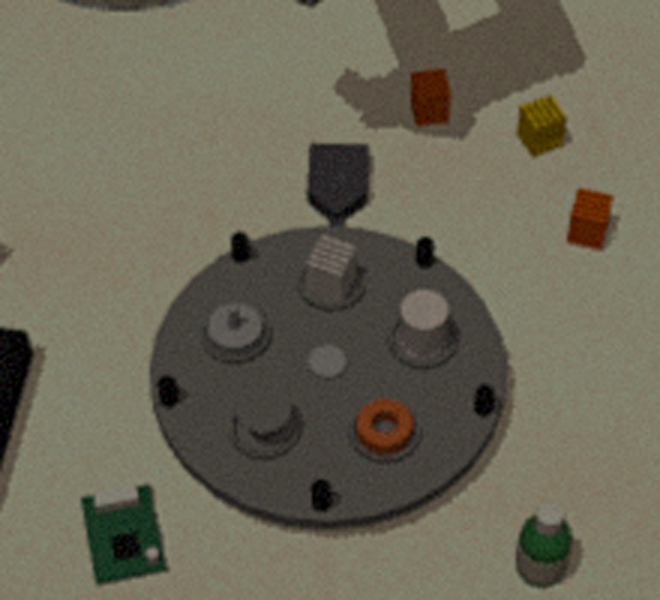

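The heatsink's top is centred at about (332,251), against an expected (329,252). It is in line with the pointer tip at (337,220), the disc is unchanged since the finger left it, and the arm is clear.

```bash
python3 -c "
from workcell import bot
print(bot.finish_job())"
```

```text
the job is handed in; nothing more can be done
None
```

I turned the disc clockwise by pushing one stud until the heatsink stood in line with the pointer, about 2 mm off by the last picture. The arm was backed clear before I handed the job in; the hand-in call returned no verdict.

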